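# Air the sealed brush-blank tin

### The arm

A 7-joint arm with a two-finger parallel gripper is mounted at the origin on the work surface. World frame = base frame: x ahead of the robot, y to its left, z up, the work surface at z = 0. Lengths are in m, angles in rad, forces in N, time in s.
With the tool pointing down it reaches from about 0.425 to 0.825 m from the base axis. Payload 3.6 kg.
Tool frame: the origin (TCP) lies midway between the tips of the shut fingers; the grasp point (between the pads) lies 19 mm behind it; z points along the fingers, y is the line along which they close (so a half turn about z gives the same grasp; the last joint's range is limited). The gripper opens to 93 mm and grips with 3 to 60 N. Pads are 15 mm wide; open, the fingers measure 128 mm over their backs; the gripper's body (75 mm by 188 mm) begins 65 mm behind the grasp point.
Start: joints at [-1.304, 0.615, -0.013, 1.423, 0.008, 1.103, -0.04], TCP at [0.188, 0.622, 0.219] pointing down, gripper open.
Joint ranges: [-3.12, 3.12], [-0.3, 2.06], [-1.34, 1.32], [0.26, 2.42], [-1.36, 4.5], [0.01, 1.98], [-2.84, 2.84]. Speed limits (rad/s): [2.79, 2.79, 3.14, 3.14, 3.14, 3.14, 3.14].

### API

Orientations are given as a rotation vector (axis times angle).
In Python, from bench import manip gives the robot as it stands.
- The arm moves only by the shell command python3 -m inch 'ROWS' [OPENING] [FORCE]. ROWS is JSON, a list of rows, each an object with "offset": the shift along the tool's x, y, z in units of 30 mm (1.0 is 30 mm), a list of three; "turn": the turn, a rotation vector about the tool's x, y, z in units of 180 degrees (1.0 is 180 degrees), a list of three. A call has 1 to 20 rows; each row shifts and turns the commanded pose from where the row before left it, along the tool's axes as they then stand; what a row does not reach is not made up. A row lasts 1/12 s, in which the tool goes at most 41.7 mm and 7.16 degrees, less where a joint would pass 70% of its speed; a pose out of reach is approached as far as the arm can. A call with a number of a shift or a turn outside -1 to 1 is refused whole. A call with a gripper value outside its range is refused whole. OPENING is the opening, from 0 (shut) to 1 (fully open), set as the call begins (- or left out, the last holds). The fingers move at their own pace and stop on an object; FORCE is the grip in N (left out, the last holds). Time passes only in rows, so rows that do not move let the fingers close. It gives the time, the measured TCP pose, the force, the opening and the grip force at its end, in the units of the state.
- manip.sense(): the state, without advancing time (a new reading comes with each control period).
- manip.get_image(name): name is "side" or "top" or "wrist"; returns the picture (480x640x3 uint8, red, green, blue); there is no depth.
- manip.camera_info(name): a dict with "fx", "fy", "cx", "cy" (pixels), "eye" and "attitude" of the camera in the world. Camera axes: x right, y down, z forward; pixel columns grow to the right and rows downward; lengths in m; the calibration is good to about 2 mm. A picture is of the moment at which its call begins: read the wrist's pose just before it. camera_info takes no time and is no camera call; for the wrist camera it gives the pose at the moment of the call.
- manip.hand_in(): hands the job in; it is judged then, once.
The state is a dict: "t": time; "joint_positions": joint angles; "joint_velocities": joint speeds; "tau": joint torques, N m; "position": TCP position; "ee_rot": TCP orientation; "contact_force": force on the tool from outside, world axes, zero at the start; "wrist_torque": the same for the moment, N m; "grip_width": finger opening in m; "finger_force": force on a finger pad.
Only numpy, scipy, OpenCV 4.12 (cv2) and the standard library are available. Lean on these libraries where they do the work, as an engineer would, in place of code of your own. Each camera call takes 0.05 s, during which the arm holds its last target. There are 200 camera calls.

### The job

Pull the drawer of the small green cabinet out to its stop. Then take the black knob of the blue tin in the drawer, break its red lid free from the sticky seal without throwing it wide open, and finish while still holding the lid by the knob, slightly open with a gap of about 25 to 30 mm at its front edge, the drawer still fully out. Leave the loose wooden brush blocks and the wire spool where they are.

Things in the scene. Friction and masses are not known exactly. Their poses are not given: they have to be found in the camera images.
- drawer (a joint): How far the drawer is out, m: 0 shut, 0.15 at its stop; may start up to 0.03 out. About 3 N of friction; stays where it is left. Front panel 15 mm thick, 290 wide, top edge 206 mm above the bench; side walls reach 136 mm. The green cabinet (fixed; 280 deep, 300 wide, 220 mm high) has its front face 55 mm behind the handle bar when the drawer is shut.
- drawer_handle (a point): Middle of the drawer's handle: a level steel bar along y, 12 mm thick, 100 mm long, 180 mm above the bench, 40 mm in front of the drawer front (34 mm free behind the bar), a leg at each end; moves with the drawer. Its x axis points into the cabinet (the drawer comes out along -x), y to the left along the cabinet's front, z up. The cabinet's heading differs by up to 0.3 rad from the world's.
- tin_hinge (a point): Middle of the lid's hinge axis (along the handle's y) on the far rim of the blue tin, 159 mm above the bench. The tin (120 x 140 x 58 mm) is screwed to the drawer floor: inside the cabinet with the drawer shut; with the drawer fully out it stands clear, the hinge 18 mm in front of the cabinet's front face.
- lid (a joint): Opening angle of the red lid (124 x 144 x 8 mm), rad: 0 shut, front edge rising, at most 1.0; gap at the front edge = 124 mm x angle. The sticky seal resists at once: about 15 N of upward pull at the knob in the first 2 mm, 9 N at 0.05 rad, then 4 to 7 N from 0.1 rad on. The lid does not stay open: weight and seal shut it when let go.
- lid_knob: Round black knob fixed on the lid, 26 mm across at the top, 22 at the foot, 32 mm tall. Origin: middle of its foot on the lid's top face, 102 mm in front of the hinge axis, 22 mm behind the lid's front edge, 163 mm above the bench when the lid is shut. z points along the knob and tilts with the lid. The inner face of the drawer's front panel is 30 mm in front of the knob's axis.
- brush_back: Loose pale wooden brush block with rows of holes, 180 x 60 x 22 mm, on the bench to the left or right of the drawer's path. Origin: centre of its underside. Leave it.
- top_blank: Loose brown wooden brush block with rows of holes, 180 x 60 x 22 mm, lying on the cabinet's top towards the back. Origin: centre of its underside. Leave it.
- wire_spool: Loose spool of copper wire with wooden flanges, standing on the bench to the right or left of the drawer's path, 64 mm across, 60 mm high. Origin: centre of its underside. Leave it.

How it is judged:
On the way, in this order (a step that is already met when the one before it is completed fails the run):
1. the drawer is pulled out to its stop, the lid still shut (value of joint drawer above 0.142 m and value of joint lid below 0.05 rad), for 0.2 s.
2. the lid is broken free of its seal by its knob (value of joint lid above 0.12 rad and contact force between the fingers and lid_knob above 1 N), for 0.2 s.
At the end, for the whole second after the job is handed in: The drawer is out at its stop (within 12 mm); the fingers hold the lid's knob (more than 1 N of contact) and keep the lid still, 0.12 to 0.38 rad open (about 15 to 47 mm of gap at the front edge); the two brush blocks and the spool are within 30 mm of where they stood (all of step 2 and value of joint drawer above 0.138 m and value of joint lid below 0.38 rad and velocity of joint lid between -0.1 and 0.1 rad/s and distance of each of brush_back, top_blank, wire_spool from where it was at the start of the episode below 0.03 m); the arm keeps its last pose, push and grip.
It fails at once if the lid is thrown wide open (more than 0.6 rad) (value of joint lid above 0.6 rad).
It fails at once if a brush block or the wire spool is knocked away (more than 50 mm) or the spool is tipped over (distance of any of brush_back, top_blank, wire_spool from where it was at the start of the episode above 0.05 m or angle between wire_spool's own z axis and vertical above 0.6 rad).
It also fails if it takes over 43 s, if anything falls off the work surface, if the arm or the gripper's body presses on something with over 40 N, if the wrist force passes 120 N, or if a joint passes its speed limit or range.

## Working session

There is one attempt and no reset: what is moved stays moved. The work goes in short steps, Python scripts to look and compute and a shell command to move; the robot and the scene stay as the last step left them, time stands still between calls to the robot, and variables do not carry over. Pictures are saved under pics/ and viewed, at most 10 in all, crops included, and the job is handed in when it is done.

```bash
mkdir -p pics; ls; python3 - <<'E'
from bench import manip
import cv2
s=manip.sense();print({k:s[k] for k in('t','position','ee_rot','contact_force','grip_width')})
for n in('side','top'):
    c=manip.camera_info(n);print(n,c)
    cv2.imwrite(f'pics/{n}0.png',manip.get_image(n)[:,:,::-1])
E
```

```text
pics
{'t': 0.0, 'position': array([0.18800626, 0.6213958 , 0.21747782]), 'ee_rot': array([-0.45972558, -3.10743326,  0.00399659]), 'contact_force': array([-0.23583529, -0.60216787, -0.38431844]), 'grip_width': 0.09324866610976441}
side {'fx': 560.9676439044796, 'fy': 560.9676439044796, 'cx': 325.6402035683875, 'cy': 236.01466656546876, 'eye': array([ 0.34050297, -0.83685719,  0.9755793 ]), 'attitude': array([-2.2932153 ,  0.34728851, -0.1795186 ])}
top {'fx': 623.4332327106761, 'fy': 623.4332327106761, 'cx': 314.2136538726169, 'cy': 242.50769793618184, 'eye': array([0.409786  , 0.04381597, 1.50067484]), 'attitude': array([-2.12224692,  2.15289788, -0.18710797])}
```

View pics/side0.png

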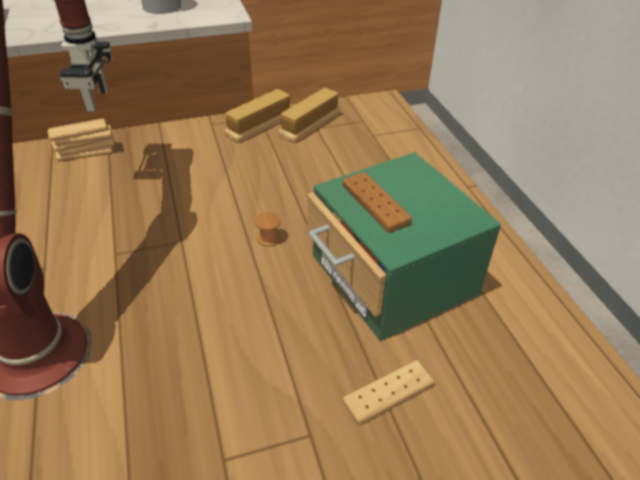

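View pics/top0.png

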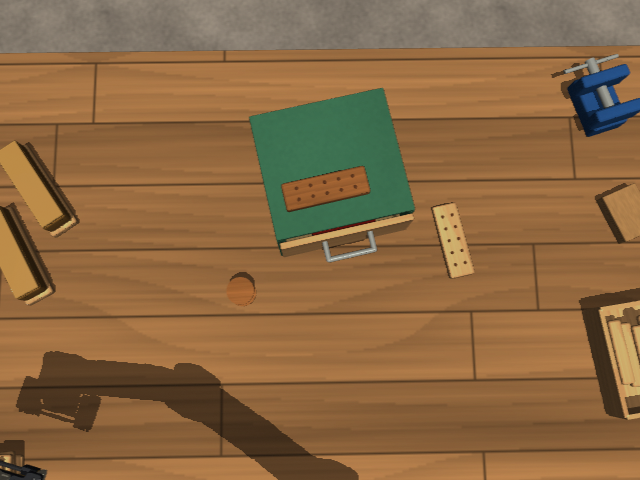

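The side view shows the cabinet with its handle at about (330,248) and the spool at (267,229). In the top view the handle bar runs from (328,260) to (376,249), with the spool at (241,290), the pale block at (452,240) and the brown block at (326,188). I'll enlarge the handle in both views.

```bash
cat > h.py <<'E'
import numpy as np
from bench import manip
from scipy.spatial.transform import Rotation as R
def ray(n,u,v):
    c=manip.camera_info(n);M=R.from_rotvec(c['attitude']).as_matrix()
    return np.array(c['eye']),M@np.array([(u-c['cx'])/c['fx'],(v-c['cy'])/c['fy'],1])
def at(n,u,v,z):
    e,d=ray(n,u,v);return e+d*(z-e[2])/d[2]
def proj(n,p):
    c=manip.camera_info(n);q=R.from_rotvec(c['attitude']).inv().apply(np.array(p)-c['eye'])
    return q[0]/q[2]*c['fx']+c['cx'],q[1]/q[2]*c['fy']+c['cy']
E
python3 - <<'E'
from h import *
import cv2
a=cv2.imread('pics/top0.png')[195:275,260:430];b=cv2.imread('pics/side0.png')[210:280,300:400]
f=lambda i,k:cv2.resize(i,None,fx=k,fy=k,interpolation=cv2.INTER_CUBIC)
A=f(a,4);B=f(b,3.0)
o=np.zeros((600,680,3),np.uint8);o[:320]=A;o[325:325+B.shape[0],:B.shape[1]]=B;cv2.imwrite('pics/c.png',o)
for p in[(328,260),(376,249)]:print('bar',at('top',*p,.186))
for p in[(250,116),(383,89),(413,212),(278,241)]:print('cab',at('top',*p,.22))
print('spool',at('top',241,290,.06),'pale',at('top',452,240,.022),'side spool top',at('side',268,219,.06),at('side',389,391,.022))
E
```

```text
bar [0.59329832 0.00341892 0.186     ]
bar [ 0.61557874 -0.09956608  0.186     ]
cab [0.90417672 0.1668068  0.22      ]
cab [ 0.96226057 -0.12214443  0.22      ]
cab [ 0.6879152  -0.17617585  0.22      ]
cab [0.62995726 0.10789828 0.22      ]
spool [0.54369821 0.20201327 0.06      ] pale [ 0.66066279 -0.30143798  0.022     ] side spool top [0.54291069 0.20978253 0.06      ] [ 0.65739737 -0.30981027  0.022     ]
```

View pics/c.png

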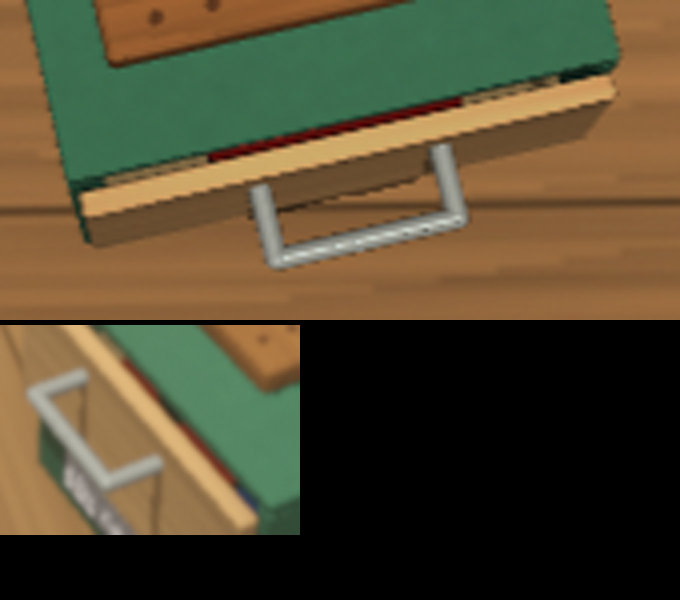

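```bash
cat >> h.py <<'E'
YAW=0.208
X=np.array([np.cos(YAW),np.sin(YAW),0]);Y=np.array([-X[1],X[0],0])
def go(p,ydir=None):
    s=manip.sense();r=R.from_rotvec(s['ee_rot'])
    print('t',round(s['t'],2),'pos',s['position'].round(4),'F',s['contact_force'].round(1),'w',round(s['grip_width'],4),'q',s['joint_positions'].round(2))
    print('tool',r.as_matrix().round(3).tolist())
    print('offset units',(r.inv().apply(np.array(p)-s['position'])/.03).round(3))
    if ydir is not None:
        x=np.cross(ydir,[0,0,-1]);T=R.from_matrix(np.c_[x,ydir,[0,0,-1]])
        print('turn units',((r.inv()*T).as_rotvec()/np.pi).round(4))
E
python3 -m inch '[{"offset":[0,0,0],"turn":[0,0,0.038]},{"offset":[0,0,0],"turn":[0,0,0.038]},{"offset":[0,0,0],"turn":[0,0,0.038]},{"offset":[0,0,0],"turn":[0,0,0.038]},{"offset":[0,0,0],"turn":[0,0,0.038]},{"offset":[0,0,0],"turn":[0,0,0.038]},{"offset":[0,0,0],"turn":[0,0,0.038]},{"offset":[0,0,0],"turn":[0,0,0.038]},{"offset":[0,0,0],"turn":[0,0,0.038]},{"offset":[0,0,0],"turn":[0,0,0]},{"offset":[0,0,0],"turn":[0,0,0]}]' 0.25 20
python3 - <<'E'
from h import *
M=(at('top',329,260.25,.186)+at('top',375,249.25,.186))/2;F=(at('top',278.75,240.75,.22)+at('top',414.2,210.5,.22))/2
print('bar',M,'face',F,'sep',(F-M)@X,'lat',(F-M)@Y)
go([M[0],M[1],.26],X)
E
```

```text
t: 1.02
position: [0.1879, 0.6219, 0.2181]
ee_rot: [1.981, 2.437, -0.002]
contact_force: [-0.4, -0.6, 0.3]
grip_width: 0.0256
finger_force: 0.0
bar [ 0.60389971 -0.04805592  0.186     ] face [ 0.66078531 -0.03625112  0.22      ] sep 0.05809720964477989 lat -0.00019671261005685392
t 1.02 pos [0.1879 0.6219 0.2181] F [-0.4 -0.6  0.3] w 0.0256 q [-1.47  0.63  0.27  1.43 -0.18  1.11 -0.96]
tool [[-0.204, 0.979, -0.0], [0.979, 0.204, -0.001], [-0.001, -0.0, -1.0]]
offset units [-24.696   9.009  -1.371]
turn units [-0.0001  0.0004 -0.0007]
```

```bash
python3 -m inch '[{"offset":[-0.95,0.35,-0.07],"turn":[0,0,0]},{"offset":[-0.95,0.35,-0.07],"turn":[0,0,0]},{"offset":[-0.95,0.35,-0.07],"turn":[0,0,0]},{"offset":[-0.95,0.35,-0.07],"turn":[0,0,0]},{"offset":[-0.95,0.35,-0.07],"turn":[0,0,0]},{"offset":[-0.95,0.35,-0.07],"turn":[0,0,0]},{"offset":[-0.95,0.35,-0.07],"turn":[0,0,0]},{"offset":[-0.95,0.35,-0.07],"turn":[0,0,0]},{"offset":[-0.95,0.35,-0.07],"turn":[0,0,0]},{"offset":[-0.95,0.35,-0.07],"turn":[0,0,0]},{"offset":[-0.95,0.35,-0.07],"turn":[0,0,0]},{"offset":[-0.95,0.35,-0.07],"turn":[0,0,0]},{"offset":[-0.95,0.35,-0.07],"turn":[0,0,0]},{"offset":[-0.95,0.35,-0.07],"turn":[0,0,0]},{"offset":[-0.95,0.35,-0.07],"turn":[0,0,0]},{"offset":[-0.95,0.35,-0.07],"turn":[0,0,0]},{"offset":[-0.95,0.35,-0.07],"turn":[0,0,0]},{"offset":[-0.95,0.35,-0.07],"turn":[0,0,0]},{"offset":[-0.95,0.35,-0.07],"turn":[0,0,0]},{"offset":[-0.95,0.35,-0.07],"turn":[0,0,0]}]'
python3 - <<'E'
from h import *
go([.604,-.048,.26],X)
E
```

```text
t: 2.68
position: [0.5091, 0.1047, 0.2608]
ee_rot: [-1.981, -2.438, -0.0]
contact_force: [0.4, 0.4, -0.3]
grip_width: 0.0233
finger_force: 0.0
t 2.68 pos [0.5091 0.1047 0.2608] F [ 0.4  0.4 -0.3] w 0.0233 q [-0.52  0.39  0.4   1.74 -0.17  1.04  0.14]
tool [[-0.204, 0.979, -0.0], [0.979, 0.204, 0.0], [0.0, -0.0, -1.0]]
offset units [-5.628  2.058  0.026]
turn units [-0.     -0.0001 -0.0007]
```

```bash
python3 -m inch '[{"offset":[-0.938,0.343,0],"turn":[0,0,0]},{"offset":[-0.938,0.343,0],"turn":[0,0,0]},{"offset":[-0.938,0.343,0],"turn":[0,0,0]},{"offset":[-0.938,0.343,0],"turn":[0,0,0]},{"offset":[-0.938,0.343,0],"turn":[0,0,0]},{"offset":[-0.938,0.343,0],"turn":[0,0,0]},{"offset":[0,0,0],"turn":[0,0,0]},{"offset":[0,0,0],"turn":[0,0,0]}]'
python3 - <<'E'
from h import *
import cv2
go([.604,-.048,.163],X)
im=manip.get_image('wrist')[:,:,::-1].copy()
b=np.array([.604,-.048,.18])
for p in (b,b+.05*Y,b-.05*Y,manip.sense()['position']):
    u=proj('wrist',p);print(u);cv2.circle(im,tuple(int(v) for v in u),4,(255,0,255),1)
cv2.imwrite('pics/w1.png',im)
E
```

```text
t: 3.35
position: [0.6031, -0.0493, 0.2602]
ee_rot: [-1.988, -2.433, 0.002]
contact_force: [-0.3, 1.0, -0.0]
grip_width: 0.0231
finger_force: 0.0
t 3.35 pos [ 0.6031 -0.0493  0.2602] F [-0.3  1.  -0. ] w 0.0231 q [-0.2   0.53  0.41  1.51 -0.22  1.15  0.45]
tool [[-0.199, 0.98, -0.001], [0.98, 0.199, -0.001], [-0.001, -0.001, -1.0]]
offset units [0.038 0.041 3.239]
turn units [-0.0003  0.0002 -0.0023]
(np.float64(318.281476568381), np.float64(249.0618221591204))
(np.float64(318.06638115204646), np.float64(171.07540906868675))
(np.float64(318.4738002121578), np.float64(318.7919511699014))
(np.float64(316.72904040277456), np.float64(301.74840996174686))
```

View pics/w1.png

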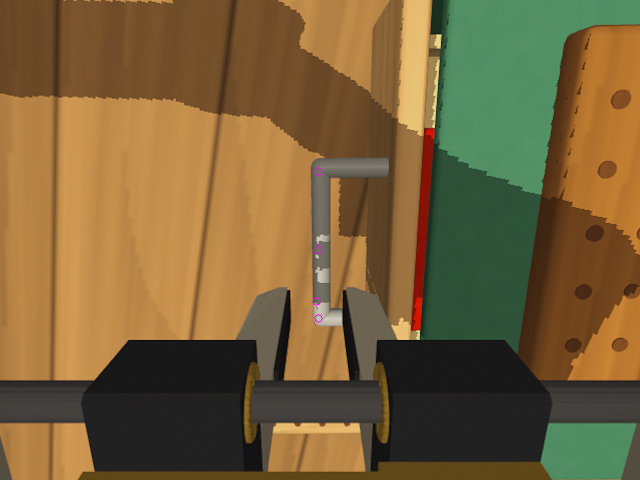

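The bar is at column 320, rows 165–320, within 2 px of my projection, and the fingers straddle it. I'll descend and grip.

```bash
python3 -m inch '[{"offset":[0.02,0.03,0.54],"turn":[0,0,0]},{"offset":[0,0,0.54],"turn":[0,0,0]},{"offset":[0,0,0.54],"turn":[0,0,0]},{"offset":[0,0,0.54],"turn":[0,0,0]},{"offset":[0,0,0.54],"turn":[0,0,0]},{"offset":[0,0,0.54],"turn":[0,0,0]},{"offset":[0,0,0],"turn":[0,0,0]},{"offset":[0,0,0],"turn":[0,0,0]}]'
python3 -m inch '[{"offset":[0,0,0],"turn":[0,0,0]},{"offset":[0,0,0],"turn":[0,0,0]},{"offset":[0,0,0],"turn":[0,0,0]},{"offset":[0,0,0],"turn":[0,0,0]},{"offset":[0,0,0],"turn":[0,0,0]}]' 0 25
```

```text
t: 4.07
position: [0.6031, -0.0442, 0.163]
ee_rot: [-1.98, -2.436, 0.001]
contact_force: [-0.3, -0.5, 0.3]
grip_width: 0.0231
finger_force: 0.0
t: 4.48
position: [0.6051, -0.0457, 0.1649]
ee_rot: [1.983, 2.434, 0.004]
contact_force: [0.2, 1.8, 4.4]
grip_width: 0.011
finger_force: 25.0
```

```bash
python3 -m inch '[{"offset":[0,-0.4,0],"turn":[0,0,0]},{"offset":[0,-0.4,0],"turn":[0,0,0]},{"offset":[0,-0.4,0],"turn":[0,0,0]},{"offset":[0,-0.4,0],"turn":[0,0,0]},{"offset":[0,-0.4,0],"turn":[0,0,0]},{"offset":[0,-0.4,0],"turn":[0,0,0]},{"offset":[0,-0.4,0],"turn":[0,0,0]},{"offset":[0,-0.4,0],"turn":[0,0,0]},{"offset":[0,-0.4,0],"turn":[0,0,0]},{"offset":[0,-0.4,0],"turn":[0,0,0]},{"offset":[0,-0.4,0],"turn":[0,0,0]},{"offset":[0,0,0],"turn":[0,0,0]},{"offset":[0,0,0],"turn":[0,0,0]}]'
python3 -c "
from h import *
go([.604-.155*X[0],-.048-.155*X[1],.163],X)"
```

```text
t: 5.57
position: [0.4731, -0.0739, 0.1648]
ee_rot: [-1.986, -2.433, 0.002]
contact_force: [-2.2, 0.1, 9.5]
grip_width: 0.0115
finger_force: 25.0
t 5.57 pos [ 0.4731 -0.0739  0.1648] F [-2.2  0.1  9.5] w 0.0115 q [-0.16  0.45  0.39  1.98 -0.24  0.76  0.56]
tool [[-0.2, 0.98, -0.001], [0.98, 0.2, -0.0], [0.0, -0.001, -1.0]]
offset units [-0.061 -0.72   0.06 ]
turn units [-0.0005 -0.     -0.0021]
```

```bash
python3 -m inch '[{"offset":[0,-0.15,0],"turn":[0,0,0]},{"offset":[0,-0.15,0],"turn":[0,0,0]},{"offset":[0,-0.15,0],"turn":[0,0,0]},{"offset":[0,0,0],"turn":[0,0,0]}]'
python3 -m inch '[{"offset":[0,-0.12,0],"turn":[0,0,0]},{"offset":[0,-0.12,0],"turn":[0,0,0]},{"offset":[0,0,0],"turn":[0,0,0]},{"offset":[0,0,0],"turn":[0,0,0]}]'
```

```text
t: 5.9
position: [0.4619, -0.0763, 0.1647]
ee_rot: [1.984, 2.432, 0.002]
contact_force: [0.9, -0.4, 9.2]
grip_width: 0.0109
finger_force: 25.0
t: 6.23
position: [0.462, -0.0764, 0.1649]
ee_rot: [1.974, 2.426, 0.014]
contact_force: [14.0, 2.8, -5.2]
grip_width: 0.0114
finger_force: 25.0
```

```bash
python3 -m inch '[{"offset":[0,0.15,0],"turn":[0,0,0]},{"offset":[0,0,0],"turn":[0,0,0]},{"offset":[0,0,0],"turn":[0,0,0]},{"offset":[0,0,0],"turn":[0,0,0]},{"offset":[0,0,-0.6],"turn":[0,0,0]},{"offset":[0,0,-0.9],"turn":[0,0,0]},{"offset":[0,0,-0.9],"turn":[0,0,0]},{"offset":[0,0,-0.9],"turn":[0,0,0]},{"offset":[0,0,-0.5],"turn":[0,0,0]},{"offset":[0,0.9,0],"turn":[0,0,0]},{"offset":[0,0.9,0],"turn":[0,0,0]},{"offset":[0,0.9,0],"turn":[0,0,0]}]' 0.25 5
python3 -m inch '[{"offset":[0,0,0],"turn":[0,0,0.0385]},{"offset":[0,0,0],"turn":[0,0,0.0385]},{"offset":[0,0,0],"turn":[0,0,0.0385]},{"offset":[0,0,0],"turn":[0,0,0.0385]},{"offset":[0,0,0],"turn":[0,0,0.0385]},{"offset":[0,0,0],"turn":[0,0,0.0385]},{"offset":[0,0,0],"turn":[0,0,0.0385]},{"offset":[0,0,0],"turn":[0,0,0.0385]},{"offset":[0,0,0],"turn":[0,0,0.0385]},{"offset":[0,0,0],"turn":[0,0,0.0385]},{"offset":[0,0,0],"turn":[0,0,0.0385]},{"offset":[0,0,0],"turn":[0,0,0.0385]},{"offset":[0,0,0],"turn":[0,0,0.0385]},{"offset":[0,0,0],"turn":[0,0,0]},{"offset":[0,0,0],"turn":[0,0,0]}]' 0.65
python3 - <<'E'
from h import *
import cv2
M=np.array([.604,-.048]);lat=Y[:2]@M;d=X[:2]@np.array([.462,-.0764])
k=np.r_[d*X[:2]+lat*Y[:2]+.085*X[:2],.195];print('knob top',k)
go(k*[1,1,0]+[0,0,.166],-Y)
im={}
for n in('wrist','top'):
    im[n]=manip.get_image(n)[:,:,::-1].copy()
    for p in (k,k-[0,0,.032],np.r_[d*X[:2]+lat*Y[:2],.18]):
        u=proj(n,p);print(n,np.round(u,1));cv2.circle(im[n],tuple(int(v) for v in u),2,(255,0,255),-1)
cv2.imwrite('pics/w2.png',im['wrist'])
cv2.imwrite('pics/t2.png',cv2.resize(im['top'][170:320,250:450],None,fx=4,fy=4,interpolation=cv2.INTER_CUBIC))
E
```

```text
t: 7.23
position: [0.5375, -0.0598, 0.2776]
ee_rot: [-1.986, -2.432, 0.001]
contact_force: [-0.0, 0.3, 0.1]
grip_width: 0.0231
finger_force: 0.0
t: 8.48
position: [0.537, -0.0597, 0.2768]
ee_rot: [-3.125, -0.319, 0.004]
contact_force: [-0.9, -0.3, -0.5]
grip_width: 0.0606
finger_force: 0.0
knob top [ 0.54548501 -0.06034973  0.195     ]
t 8.48 pos [ 0.537  -0.0597  0.2768] F [-0.9 -0.3 -0.5] w 0.0606 q [-0.47  0.49  0.85  1.67 -0.4   1.16 -0.89]
tool [[0.979, 0.202, -0.002], [0.202, -0.979, 0.0], [-0.002, -0.001, -1.0]]
offset units [0.282 0.081 3.692]
turn units [-0.0002  0.0008 -0.0015]
wrist [317.8 235.7]
wrist [317.6 223.1]
wrist [318.1 340.1]
top [358.9 281.5]
top [357.7 283.1]
top [367.7 321.5]
```

View pics/w2.png

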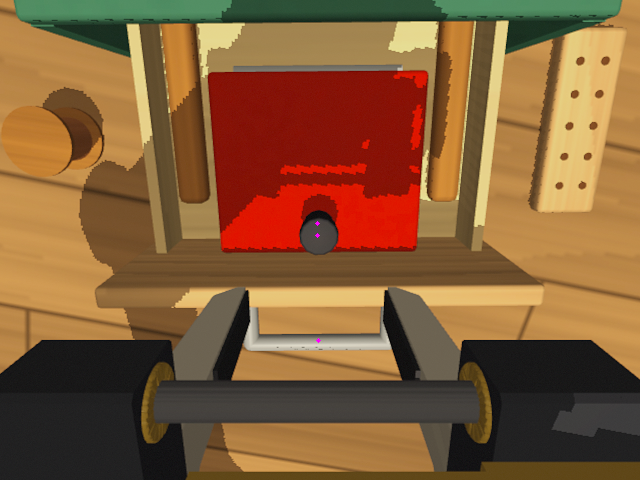

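View pics/t2.png

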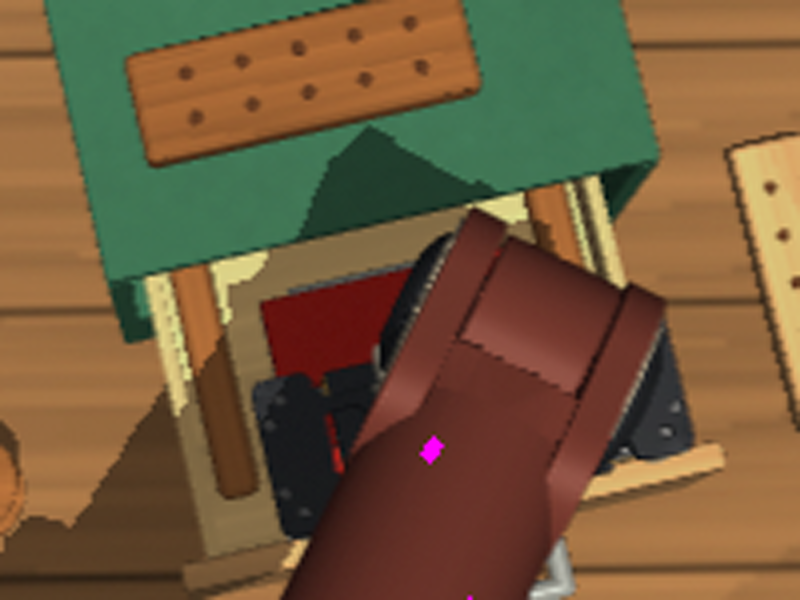

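The knob's top is at (319,236), within 1 px of my prediction, and the lid is shut with the drawer out. I'll descend and grip.

```bash
python3 -m inch '[{"offset":[0.28,0.06,0],"turn":[0,0,0]},{"offset":[0,0,0.6],"turn":[0,0,0]},{"offset":[0,0,0.6],"turn":[0,0,0]},{"offset":[0,0,0.6],"turn":[0,0,0]},{"offset":[0,0,0.6],"turn":[0,0,0]},{"offset":[0,0,0.6],"turn":[0,0,0]},{"offset":[0,0,0.6],"turn":[0,0,0]},{"offset":[0,0,0],"turn":[0,0,0]},{"offset":[0,0,0],"turn":[0,0,0]}]'
python3 -m inch '[{"offset":[0,0,0],"turn":[0,0,0]},{"offset":[0,0,0],"turn":[0,0,0]},{"offset":[0,0,0],"turn":[0,0,0]},{"offset":[0,0,0],"turn":[0,0,0]},{"offset":[0,0,0],"turn":[0,0,0]},{"offset":[0,0,0],"turn":[0,0,0]},{"offset":[0,0,0],"turn":[0,0,0]},{"offset":[0,0,0],"turn":[0,0,0]}]' 0 50
python3 -c "
from h import *
go([.5455,-.0603,.169],-Y)"
```

```text
t: 9.33
position: [0.5466, -0.0598, 0.169]
ee_rot: [-3.125, -0.316, 0.002]
contact_force: [-0.2, -0.2, 1.2]
grip_width: 0.0605
finger_force: 0.0
t: 10.0
position: [0.5466, -0.0593, 0.1698]
ee_rot: [-3.125, -0.316, -0.0]
contact_force: [-0.5, 0.8, 2.7]
grip_width: 0.0243
finger_force: 50.0
t 10.0 pos [ 0.5466 -0.0593  0.1698] F [-0.5  0.8  2.7] w 0.0243 q [-0.4   0.62  0.76  1.8  -0.52  0.94 -0.79]
tool [[0.98, 0.2, 0.0], [0.2, -0.98, 0.001], [0.0, -0.001, -1.0]]
offset units [-0.044  0.026  0.026]
turn units [-0.0003 -0.0001 -0.0021]
```

```bash
python3 -m inch '[{"offset":[0.007,0,-0.068],"turn":[0,-0.0064,0]},{"offset":[0.007,0,-0.068],"turn":[0,-0.0064,0]},{"offset":[0.007,0,-0.068],"turn":[0,-0.0064,0]},{"offset":[0.007,0,-0.068],"turn":[0,-0.0064,0]},{"offset":[0.007,0,-0.068],"turn":[0,-0.0064,0]},{"offset":[0,0,0],"turn":[0,0,0]},{"offset":[0,0,0],"turn":[0,0,0]}]'
python3 -m inch '[{"offset":[0.007,0,-0.068],"turn":[0,-0.0064,0]},{"offset":[0.007,0,-0.068],"turn":[0,-0.0064,0]},{"offset":[0.007,0,-0.068],"turn":[0,-0.0064,0]},{"offset":[0.007,0,-0.068],"turn":[0,-0.0064,0]},{"offset":[0.007,0,-0.068],"turn":[0,-0.0064,0]},{"offset":[0,0,0],"turn":[0,0,0]},{"offset":[0,0,0],"turn":[0,0,0]},{"offset":[0,0,0],"turn":[0,0,0]}]'
python3 -c "
from h import *
go([.5455,-.0603,.169],-Y)"
```

```text
t: 10.58
position: [0.5478, -0.059, 0.1784]
ee_rot: [3.112, 0.314, -0.158]
contact_force: [1.2, 0.4, -5.9]
grip_width: 0.0244
finger_force: 50.0
t: 11.25
position: [0.5506, -0.0584, 0.1891]
ee_rot: [3.091, 0.312, -0.31]
contact_force: [1.8, 1.7, -6.3]
grip_width: 0.0248
finger_force: 50.0
t 11.25 pos [ 0.5506 -0.0584  0.1891] F [ 1.8  1.7 -6.3] w 0.0248 q [-0.41  0.71  0.79  1.6  -0.41  1.23 -0.89]
tool [[0.96, 0.2, -0.194], [0.196, -0.98, -0.039], [-0.198, -0.001, -0.98]]
offset units [-0.042  0.03   0.691]
turn units [-0.0005  0.0635 -0.0022]
```

```bash
python3 -m inch '[{"offset":[0.006,0,-0.068],"turn":[0,-0.0064,0]},{"offset":[0.006,0,-0.05],"turn":[0,-0.0048,0]},{"offset":[0,0,0],"turn":[0,0,0]},{"offset":[0,0,0],"turn":[0,0,0]},{"offset":[0,0,0],"turn":[0,0,0]},{"offset":[0,0,0],"turn":[0,0,0]},{"offset":[0,0,0],"turn":[0,0,0]},{"offset":[0,0,0],"turn":[0,0,0]}]'
python3 - <<'E'
from h import *
import cv2
a=manip.get_image('side')[:,:,::-1][130:370,220:460];b=manip.get_image('wrist')[:,:,::-1]
o=np.zeros((400,800,3),np.uint8);o[:,:400]=cv2.resize(a,(400,400),interpolation=cv2.INTER_CUBIC);o[:300,400:]=cv2.resize(b,(400,300));cv2.imwrite('pics/f.png',o)
E
```

```text
t: 11.92
position: [0.5516, -0.0581, 0.1927]
ee_rot: [3.082, 0.312, -0.365]
contact_force: [1.6, 4.1, -7.2]
grip_width: 0.0243
finger_force: 50.0
```

View pics/f.png

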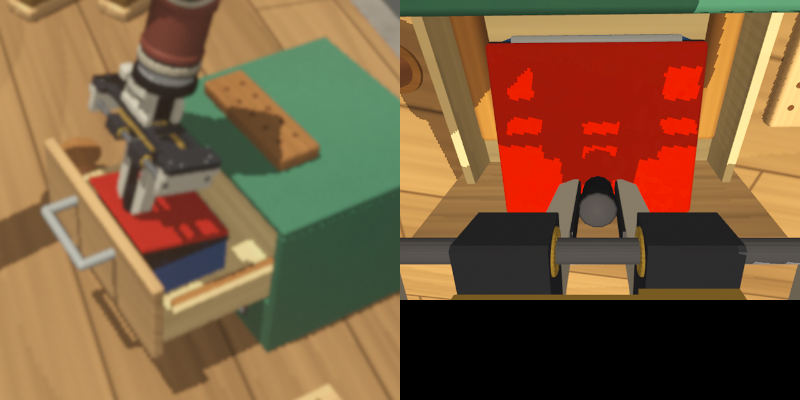

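The lid is open with its knob (597,208 in the right half) held between the pads. The drawer is out, and the brown block and the visible edges of the other loose parts look unmoved. The TCP rise of 23 mm means about 0.22 rad, or a gap of roughly 28 mm.

```bash
python3 -c "
from bench import manip
print(manip.hand_in())"
```

```text
the job is handed in; nothing more can be done
None
```

I pulled the drawer out to its stop, broke the lid free by its knob and handed the job in at about 12 s, still holding the lid about 0.22 rad open (about 28 mm gap, worked out from the gripper's 23 mm rise); the hand-in returned no verdict.

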